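Hang the mug rail on the slotted uprights

TASK

Hang the loose white mug rail on the coffee corner's rack: hook its tabs into the top slots of both uprights and press it down gently until it is fully home and both orange spring catches have snapped out over it. Keep hold of it till then, never force or drop it against the rack, let go when it hangs locked, and leave the jars, mug and everything else where they are.

Things in the scene. Friction and masses are not known exactly. Their poses are not given: they have to be found in the camera images.
- rail: Loose white steel mug rail, 0.5 kg, upright on the counter and hung in this same attitude. Origin: centre of its underside; x out of its back (to the uprights), y along it, z up. Cross bar 24 mm thick (x), 226 mm long (y), z 48 to 78 mm. Two pegs on each half (y = +-58, +-98 mm) stick out 74 mm to -x. Connectors at both ends, z 0 to 78 mm, x -20 to +20 mm; back of their face plates: x = +20 mm.
- rail_grip (a point): Middle of the rail's cross bar, 66 mm above its underside: where to grip it, one finger before and one behind the bar; 90 mm of the bar's length is bare there.
- rail_tab_left (a point): Underside of the upper tab's neck at the rail's +y end, at rail x 20, y 128, z 65 mm. Tab: 5 mm thick in y; neck 8 mm high and 6 mm long to the back, then a hook 5 mm thick reaching 20 mm below the neck's underside (whole hook 28 mm high, its back at x = 31 mm). A second, equal tab 44 mm below it. Beside the tabs an ear, z 35 to 39 mm, sticks out sideways to y = 146 mm.
- rail_tab_right (a point): The same point at the rail's -y end (y = -128 mm), with the same two tabs and ear.
- rack: Fixed mug rack: base tray, and two uprights 250 mm tall, 256 mm apart between centres, nothing between them above 50 mm. Origin: on the counter midway between the uprights, in the front plane of their slotted strips; x back through the slots (the rail comes from -x), y along the row of two uprights, z up. Two jars on the tray reach up to 75 mm.
- rack_slot_left (a point): Bottom of the top slot in the +y upright at nominal height: 195 mm up, y = 128 mm. Silver strip 36 mm wide, 4 mm thick, hollow 20 mm behind; slots 11 mm wide, 32 mm high, at 44 mm pitch; the rail takes the two upper ones of each strip. The strips are clamped in long holes: both together really sit up to 6 mm higher or lower than this point, unmeasured: find the slots by feel or sight.
- rack_slot_right (a point): The same point on the -y upright (y = -128 mm). Hooks enter with the rail square and 20 to 24 mm above its true seat; those that miss stop with their backs on the strip, 11 mm before the face plates would touch it. Once the face plates touch, press straight down until the necks stand on the slot bottoms.
- rack_seat (a point): Fixed to the rack 20 mm before the strips, 130 mm up, axes as the rack's: where the rail's origin lies when it is home, if the strips are at nominal height (really up to 6 mm higher or lower). Hung, the rail may stand up to 2 mm forward and 3 mm to either side.
- catch_left (a joint): Travel (m) of the orange spring catch on the +y upright: 0 out, about 0.0035 pressed in by the rail's ear. Sloped top; the ear meets it 19 mm above the seat. Passing both takes about 10 to 20 N of push in all, on top of the rail's weight; 1.5 mm above the seat they snap back to 0 over the ears and hold the rail. It reads 0 also before the rail comes.
- catch_right (a joint): The same catch on the -y upright.
- jar_coffee: Bystander: jar of coffee, 56 mm wide, 64 mm tall, on the rack's base tray; origin at the centre of its underside. Leave it alone.
- jar_sugar: Bystander: jar of sugar, 56 mm wide, 64 mm tall, on the rack's base tray; origin at the centre of its underside. Leave it alone.
- mug: Bystander: black mug, 80 mm wide, 92 mm tall; origin at the centre of its underside. Leave it alone.
- syrup: Bystander: syrup bottle with pump, 72 mm wide, 285 mm tall; origin at the centre of its underside. Leave it alone.
- cup_stack: Bystander: stack of paper cups, 78 mm wide, 182 mm tall; origin at the centre of its underside. Leave it alone.
- sachets: Bystander: basket of sachets, 100 x 150 mm, 95 mm tall; origin at the centre of its underside. Leave it alone.
- saucer: Bystander: white plate, 130 mm wide, 16 mm tall; origin at the centre of its underside. Leave it alone.
- pitcher: Bystander: steel milk pitcher, 84 mm wide, 105 mm tall, handle to its +x; origin at the centre of its underside. Leave it alone.

How it is judged:
By the outcome, as a careful person would: the job done as asked, in the order asked, and still so for the second after the job is handed in, with the robot touching nothing.
It also fails if it takes over 64 s, if anything falls off the work surface, if the arm or the gripper's body presses on something with over 40 N, if the wrist force passes 120 N, or if a joint passes its speed limit or range.

ROBOT

A 6-joint arm with a two-finger parallel gripper is mounted at the origin on the work surface. World frame = base frame: x ahead of the robot, y to its left, z up, the work surface at z = 0. Lengths are in m, angles in rad, forces in N, time in s.
With the tool pointing down it reaches from about 0.35 to 0.775 m from the base axis. Payload 5.5 kg.
Tool frame: the origin (TCP) lies midway between the tips of the shut fingers; the grasp point (between the pads) lies 19 mm behind it; z points along the fingers, y is the line along which they close (so a half turn about z gives the same grasp; the last joint's range is limited). The gripper opens to 85 mm and grips with 20 to 120 N. Pads are 22 mm wide; open, the fingers measure 114 mm over their backs; the gripper's body (76 mm by 85 mm) begins 54 mm behind the grasp point. The pads swing forward as they close: fully open they stand 13 mm farther back than shut.
Start: joints at [1.178, 0.313, 0.046, 1.304, 0, 1.431], TCP at [0.144, 0.557, 0.231] pointing down, gripper open.
Joint ranges: [-2.76, 2.76], [-0.86, 1.69], [-1.03, 1.26], [-2.2, 2.34], [-1.47, 1.5], [-3.14, 3.14]. Speed limits (rad/s): [2.57, 2.57, 3.14, 3.14, 3.14, 3.14].

INTERFACE

Orientations are given as a unit quaternion [w, x, y, z].
In Python, from workcell import env gives the robot as it stands.
- The arm moves only by the tool move_arm, never from a script. Its argument "targets" is a list of rows, each a list of 3 entries, a list of its own where there are three numbers: the shift along the tool's x, y, z in mm, then the turn, a rotation vector about the tool's x, y, z in units of 10 degrees (1.0 is 10 degrees), then the closure, from -1 (fully open) to 1 (shut). In form: [[[dx, dy, dz], [ax, ay, az], gripper], ...]. A call has 1 to 5 rows; each row is the pose to reach, as a shift and turn from the pose commanded when the call began, along the tool's axes at that moment; what a row does not reach only later rows make up. A row lasts 1/8 s, in which the tool goes at most 62.5 mm and 10.7 degrees, less where a joint would pass 70% of its speed; a pose out of reach is approached as far as the arm can. A call with a gripper value outside its range is refused whole. The fingers move at their own pace and stop on an object; "squeeze" is the grip in N (left out, the last holds). Time passes only in rows, so rows that repeat a pose let the fingers close. It gives the time, the measured TCP pose, the force, the opening and the grip force at its end, in the units of the state.
- env.get_state(): the state, without advancing time (a new reading comes with each control period).
- env.read_camera(name): name is "side" or "top"; returns a dict with "pixels" (400x640x3 uint8, red, green, blue), "fovy" (degrees; the focal length in pixels is half the picture's height over the tangent of half this angle, whatever the lens; pixels are square), "cx", "cy" (the principal point, pixels), "extrinsics" (4x4, takes a point from world to camera coordinates). Camera axes: x right, y up, looking along -z (the intrinsics and any distortion apply to the point x, -y, -z); pixel columns grow to the right and rows downward; lengths in m; the calibration is good to about 2 mm. A picture is of the moment at which its call begins. There is no depth.
- env.hand_in(): hands the job in; it is judged then, once.
Trained networks look in a picture, given as the dict that the camera call returned (one of the last four; its "shot" number tells which), for a name from the list of things; names that differ only in an ending like _2 or _b are one class to them, and where a whole thing is asked for, a point or a joint stands for the part that bears it (a point fixed in the world has none). Each returns a list of dicts, best first, with "confidence" (0 to 1); they miss things now and then, are a little off and sometimes report something else, mostly with a low value. They report only what shows in the picture. A call takes as long as a camera call.
- env.spot_in(thing, picture): "centre" ([x, y, z] in m, in world coordinates, good to about 4 mm: the middle of the surface that is visible of it).
- env.regions_of(thing, picture): "mask" (400x640 bool, what is visible of it).
- env.landmark_of(thing, picture): "centre" ([x, y, z] in m, in world coordinates, good to about 4 mm: a listed point, or the origin of a listed thing).
The state is a dict: "clock": time; "joint_pos": joint angles; "qvel": joint speeds; "tau": joint torques, N m; "tcp_pos": TCP position; "orientation": TCP orientation; "wrist_force": force on the tool from outside, world axes, zero at the start; "ft_torque": the same for the moment, N m; "finger_gap": finger opening in m; "grip_force": force on a finger pad.
Only numpy, scipy, OpenCV 4.12 (cv2) and the standard library are available. Lean on these libraries where they do the work, as an engineer would, in place of code of your own. Each camera call takes 0.05 s, during which the arm holds its last target. There are 200 camera calls.

## Working session

There is one attempt and no reset: what is moved stays moved. The work goes in short steps, Python scripts to look and compute and a tool call to move; the robot and the scene stay as the last step left them, time stands still between calls to the robot, and variables do not carry over. Pictures are saved under pics/ and viewed, at most 10 in all, crops included, and the job is handed in when it is done.

Besides the shell and the picture viewer there is one more tool, called after ">>>" by a JSON object that holds its "api" and its "payload". move_arm: Moves the arm, as the interface text tells. Its arguments: {"type":"object","properties":{"targets":{"type":"array","items":{"type":"array"}},"squeeze":{"type":"number"}},"required":["targets"]}

```bash
mkdir -p pics; ls
python3 - <<'E'
from workcell import env
import cv2,numpy as np
s=env.get_state();print({k:np.round(v,3).tolist() for k,v in s.items()})
for c in("side","top"):
    p=env.read_camera(c);cv2.imwrite(f"pics/{c}0.png",p["pixels"][:,:,::-1])
    print(c,p["fovy"],p["cx"],p["cy"],[k for k in p],np.round(p["extrinsics"],3).tolist())
    for t in("rail","rail_grip","rail_tab_left","rail_tab_right","rack","rack_slot_left","rack_slot_right","rack_seat","syrup","cup_stack","mug","pitcher","sachets","saucer"):
        r=env.landmark_of(t,p)
        print(t,[(np.round(q["centre"],3).tolist(),round(q["confidence"],2)) for q in r[:2]])
E
```

```text
pics
{'clock': 0.0, 'joint_pos': [1.178, 0.314, 0.045, 1.304, 0.0, 1.431], 'qvel': [-0.001, -0.001, -0.0, -0.002, 0.0, -0.001], 'tau': [0.0, -48.063, 29.853, 0.02, -0.0, -0.0], 'tcp_pos': [0.144, 0.556, 0.23], 'orientation': [-0.0, 0.126, 0.992, -0.001], 'wrist_force': [0.325, -0.561, 0.438], 'ft_torque': [-0.013, 0.011, -0.02], 'grip_force': 0.0, 'finger_gap': 0.086}
side 50.818267853807384 327.7256169616906 194.51989200818508 ['pixels', 'fovy', 'cx', 'cy', 'extrinsics', 'shot'] [[0.98, -0.2, 0.021, -0.604], [0.117, 0.649, 0.751, -0.172], [-0.164, -0.734, 0.659, -1.559], [0.0, 0.0, 0.0, 1.0]]
rail [([0.574, 0.214, 0.001], 0.82), ([0.755, 0.017, 0.0], 0.37)]
rail_grip [([0.573, 0.22, 0.067], 0.56), ([0.574, 0.551, -0.001], 0.38)]
rail_tab_left [([0.547, 0.341, 0.062], 0.97)]
rail_tab_right [([0.639, 0.106, 0.062], 0.84)]
rack [([0.507, -0.193, -0.001], 0.86)]
rack_slot_left [([0.527, -0.066, 0.195], 0.82), ([0.575, 0.217, 0.066], 0.15)]
rack_slot_right [([0.483, -0.317, 0.194], 0.82)]
rack_seat [([0.487, -0.186, 0.13], 0.67)]
syrup [([0.575, 0.547, -0.001], 0.91), ([0.474, -0.112, 0.
[... 519 characters left out ...]
il_grip [([0.571, 0.217, 0.067], 0.92)]
rail_tab_left [([0.759, 0.198, -0.002], 0.71), ([0.546, 0.34, 0.068], 0.63)]
rail_tab_right [([0.639, 0.108, 0.066], 0.87)]
rack [([0.508, -0.186, 0.002], 0.94)]
rack_slot_left [([0.529, -0.066, 0.197], 0.92)]
rack_slot_right [([0.485, -0.316, 0.195], 0.66), ([0.574, 0.549, -0.0], 0.59)]
rack_seat [([0.487, -0.189, 0.128], 0.76)]
syrup [([0.57, 0.218, 0.067], 0.69), ([0.576, 0.549, -0.0], 0.66)]
cup_stack [([0.579, -0.54, 0.002], 0.76), ([0.777, -0.184, 0.004], 0.36)]
mug [([0.578, 0.547, 0.002], 0.22), ([0.574, 0.216, -0.001], 0.16)]
pitcher [([0.732, -0.352, 0.002], 0.81)]
sachets [([0.76, 0.198, 0.002], 0.77)]
saucer [([0.778, -0.186, 0.004], 0.86)]
```

View pics/side0.png

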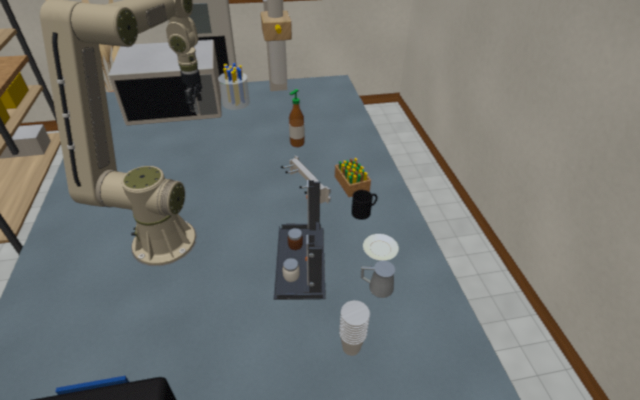

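View pics/top0.png

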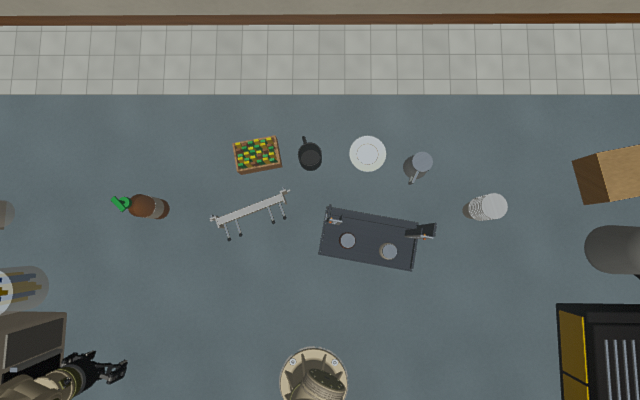

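```bash
cat > h.py <<'E'
from workcell import env
import numpy as np
from scipy.spatial.transform import Rotation as R
np.set_printoptions(suppress=True,precision=3)
def pose():
    s=env.get_state();q=np.array(s["orientation"]);return s,np.array(s["tcp_pos"]),R.from_quat(q[[1,2,3,0]])
def Rdown(yaw): # tool y at world yaw (deg), z down
    a=np.radians(yaw);y=np.array([np.cos(a),np.sin(a),0]);z=np.array([0,0,-1.]);return R.from_matrix(np.c_[np.cross(y,z),y,z])
def rel(p,yaw):
    s,t,r=pose();q=r.inv()*Rdown(yaw)
    print("shift",np.round(r.inv().apply(np.array(p)-t)*1000,1),"turn",np.round(np.degrees(q.as_rotvec())/10,2),"F",np.array(s["wrist_force"]),"tq",np.array(s["ft_torque"]),"clk",s["clock"],"tcp",t,"gap",s["finger_gap"],"grip",s["grip_force"])
E
python3 -c "
from h import *
rel([.573,.217,.17],21.5)"
```

```text
shift [-500.5 -221.6   61.3] turn [ 0.  -0.   5.4] F [0.023 0.056 0.132] tq [-0.029 -0.01   0.006] clk 1.5 tcp [0.144 0.557 0.231] gap 0.08534308941942993 grip 0.0
```

>>> {"api": "move_arm", "payload": {"targets": [[[-500, -222, 61], [0, 0, 5.4], -1], [[-500, -222, 61], [0, 0, 5.4], -1], [[-500, -222, 61], [0, 0, 5.4], -1], [[-500, -222, 61], [0, 0, 5.4], -1], [[-500, -222, 61], [0, 0, 5.4], -1]]}}

```text
clock: 2.12
tcp_pos: [0.3886, 0.3624, 0.1967]
orientation: [0.0, 0.563, 0.826, 0.0]
wrist_force: [-0.0, 0.6, 0.4]
finger_gap: 0.0853
grip_force: 0.0
```

```bash
python3 -c "
from h import *
rel([.573,.217,.17],21.5)"
```

```text
shift [-202.8  118.4   26.8] turn [ 0.01 -0.   -0.  ] F [-0.048  0.589  0.415] tq [ 0.078 -0.043  0.006] clk 2.125 tcp [0.389 0.362 0.197] gap 0.0852900464488108 grip 0.0
```

>>> {"api": "move_arm", "payload": {"targets": [[[-203, 118, 27], [0, 0, 0], -1], [[-203, 118, 27], [0, 0, 0], -1], [[-203, 118, 27], [0, 0, 0], -1], [[-203, 118, 27], [0, 0, 0], -1], [[-203, 118, 27], [0, 0, 0], -1]]}}

```text
clock: 2.75
tcp_pos: [0.5746, 0.2163, 0.1685]
orientation: [0.0, 0.563, 0.827, -0.0]
wrist_force: [-0.1, 0.2, 0.0]
finger_gap: 0.0851
grip_force: 0.0
```

Run:
```python
from h import *
import cv2
L={}
for c in("top","side"):
    p=env.read_camera(c)
    if c=="top":
        cv2.imwrite("pics/top1.png",cv2.resize(p["pixels"][150:280,180:340,::-1],None,fx=4,fy=4))
    for t in("rail","rail_grip","rail_tab_left","rail_tab_right"):
        r=env.landmark_of(t,p)
        print(c,t,[(np.round(q["centre"],4).tolist(),round(q["confidence"],2)) for q in r[:2]])
rel([.573,.217,.047],21.5)
```

```text
top rail [([0.5735, 0.2169, -0.0013], 0.8), ([0.4686, -0.1093, 0.0071], 0.26)]
top rail_grip [([0.5735, 0.2171, 0.0655], 0.58)]
top rail_tab_left [([0.5446, 0.3413, 0.0708], 0.6)]
top rail_tab_right [([0.6365, 0.1032, 0.0644], 0.76), ([0.7543, 0.0177, 0.0035], 0.71)]
side rail [([0.5751, 0.2135, -0.0007], 0.66), ([0.4828, -0.315, 0.1956], 0.2)]
side rail_grip [([0.574, 0.2192, 0.0649], 0.84), ([0.5747, -0.5373, -0.003], 0.71)]
side rail_tab_left [([0.5448, 0.3404, 0.0665], 0.79)]
side rail_tab_right [([0.6383, 0.1058, 0.0627], 0.94), ([0.5269, -0.0634, 0.1952], 0.75)]
shift [ -3.1   0.1 123.1] turn [ 0.   -0.    0.04] F [ 0.976  0.462 -0.022] tq [0.004 0.027 0.004] clk 3.25 tcp [0.572 0.22  0.17 ] gap 0.08588128065762171 grip 0.0
```

>>> {"api": "move_arm", "payload": {"targets": [[[0, 0, 45], [0, 0, 0], -1], [[0, 0, 90], [0, 0, 0], -1], [[0, 0, 110], [0, 0, 0], -1], [[0, 0, 122], [0, 0, 0], -1], [[0, 0, 122], [0, 0, 0], -1]]}}

```text
clock: 3.88
tcp_pos: [0.5717, 0.2192, 0.0473]
orientation: [-0.0, 0.561, 0.828, -0.0]
wrist_force: [-0.2, -0.1, 1.5]
finger_gap: 0.0856
grip_force: 0.0
```

Run:
```python
from h import *
import cv2
p=env.read_camera("side");cv2.imwrite("pics/s2.png",cv2.resize(p["pixels"][120:240,230:390,::-1],None,fx=5,fy=5,interpolation=cv2.INTER_CUBIC))
for i in range(3):
  rel([.5735,.217,.047],21.5); env.read_camera("top")
```

```text
shift [-2.6  0.1  1.2] turn [0.   0.   0.03] F [-0.334 -0.612 -0.273] tq [-0.026  0.012 -0.016] clk 3.925 tcp [0.572 0.219 0.048] gap 0.08525719733179432 grip 0.0
shift [-2.5 -0.3  1.8] turn [0.01 0.   0.03] F [-0.004 -0.416 -0.493] tq [0.042 0.015 0.01 ] clk 3.975 tcp [0.573 0.219 0.049] gap 0.08516239487241144 grip 0.0
shift [-2.4 -0.5  2. ] turn [0.01 0.   0.03] F [-0.054 -0.733 -0.173] tq [-0.052  0.003  0.015] clk 4.025 tcp [0.573 0.219 0.049] gap 0.08516788370599382 grip 0.0
```

View pics/s2.png

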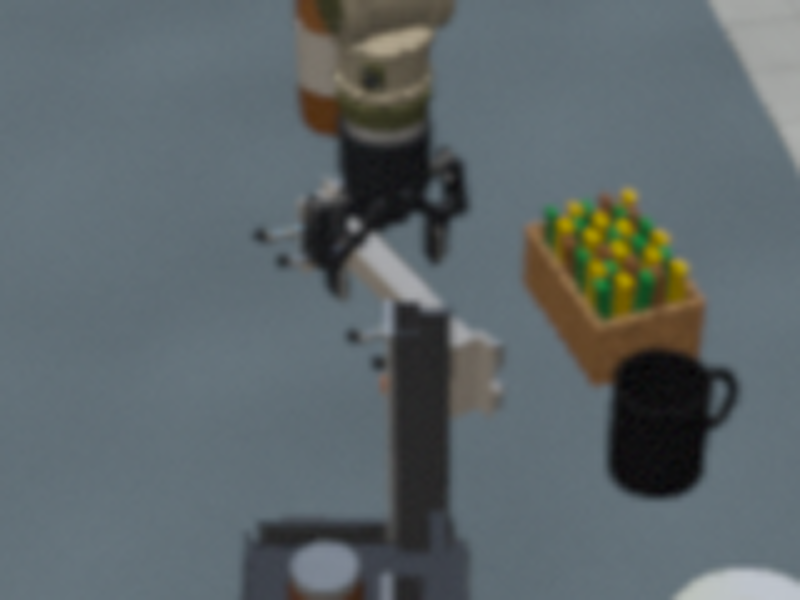

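The fingers straddle the bar (fingers at 340,270 and 440,240; bar between). Closing.

>>> {"api": "move_arm", "payload": {"targets": [[[-2, 0, 1], [0, 0, 0], 1], [[-2, 0, 1], [0, 0, 0], 1], [[-2, 0, 1], [0, 0, 0], 1], [[-2, 0, 1], [0, 0, 0], 1], [[-2, 0, 1], [0, 0, 0], 1]], "squeeze": 80}}

```text
clock: 4.7
tcp_pos: [0.5727, 0.2171, 0.0469]
orientation: [-0.0, 0.561, 0.828, -0.0]
wrist_force: [-2.0, -1.3, 2.1]
finger_gap: 0.0229
grip_force: 78.5
```

>>> {"api": "move_arm", "payload": {"targets": [[[0, 0, 0], [0, 0, 0], 1], [[0, 0, 0], [0, 0, 0], 1], [[0, 0, 0], [0, 0, 0], 1]]}}

```text
clock: 5.08
tcp_pos: [0.5727, 0.2172, 0.0469]
orientation: [-0.0, 0.561, 0.828, -0.0]
wrist_force: [-3.2, -1.6, 4.7]
finger_gap: 0.0231
grip_force: 78.9
```

Run:
```python
from h import *
for c in("top","side"):
    p=env.read_camera(c)
    for t in("rail","rail_tab_left","rail_tab_right"):
        r=env.landmark_of(t,p)
        print(c,t,[(np.round(q["centre"],4).tolist(),round(q["confidence"],2)) for q in r[:2]])
rel([.5735,.217,.047],21.5)
```

```text
top rail [([0.5742, 0.2169, -0.0017], 0.78)]
top rail_tab_left [([0.78, -0.186, 0.0052], 0.51), ([0.4374, -0.2439, 0.0075], 0.34)]
top rail_tab_right [([0.6419, 0.1041, 0.0657], 0.89), ([0.7774, -0.1845, 0.0052], 0.6)]
side rail [([0.5727, 0.2124, 0.0034], 0.97), ([0.4835, -0.3193, 0.1949], 0.35)]
side rail_tab_left [([0.5478, 0.342, 0.0669], 0.8)]
side rail_tab_right [([0.6399, 0.1089, 0.0622], 0.78), ([0.7678, 0.2003, 0.0014], 0.19)]
shift [-0.4  0.7 -0.2] turn [-0.    0.    0.03] F [-2.987 -1.133  5.429] tq [-0.272  0.502 -0.057] clk 5.475 tcp [0.573 0.217 0.047] gap 0.022704724042729225 grip 78.93394947052002
```

>>> {"api": "move_arm", "payload": {"targets": [[[0, 0, -10], [0, 0, 0], 1], [[0, 0, -40], [0, 0, 0], 1], [[0, 0, -80], [0, 0, 0], 1], [[0, 0, -120], [0, 0, 0], 1], [[0, 0, -160], [0, 0, 0], 1]]}}

```text
clock: 6.1
tcp_pos: [0.5725, 0.2173, 0.2071]
orientation: [-0.001, 0.561, 0.828, -0.0]
wrist_force: [1.6, 0.2, -4.6]
finger_gap: 0.0231
grip_force: 78.9
```

Run:
```python
from h import *
rel([.40,.10,.22],5)
```

```text
shift [ -44.8 -203.7  -12.7] turn [-0.01 -0.    1.68] F [ 1.588  0.209 -4.58 ] tq [-0.004 -0.105 -0.004] clk 6.1 tcp [0.572 0.217 0.207] gap 0.023130238206429125 grip 78.87376427650452
```

>>> {"api": "move_arm", "payload": {"targets": [[[-6, -30, -2], [0, 0, 0], 1], [[-16, -75, -5], [0, 0, 0.4], 1], [[-27, -120, -8], [0, 0, 0.9], 1], [[-37, -165, -11], [0, 0, 1.3], 1], [[-45, -204, -13], [0, 0, 1.68], 1]]}}

```text
clock: 6.72
tcp_pos: [0.3984, 0.099, 0.2193]
orientation: [-0.0, 0.676, 0.737, -0.0]
wrist_force: [-0.1, -0.9, -5.4]
finger_gap: 0.0228
grip_force: 79.9
```

Run:
```python
from h import *
rel([.405,-.173,.21],-10)
```

```text
shift [-271.6  -16.6    9.3] turn [-0.   -0.    1.49] F [-0.119 -0.856 -5.361] tq [-0.069  0.03   0.   ] clk 6.725 tcp [0.398 0.099 0.219] gap 0.022827992430180567 grip 79.85942244529724
```

>>> {"api": "move_arm", "payload": {"targets": [[[-30, -2, 2], [0, 0, 0.2], 1], [[-85, -5, 4], [0, 0, 0.5], 1], [[-145, -9, 6], [0, 0, 0.8], 1], [[-200, -13, 8], [0, 0, 1.2], 1], [[-250, -16, 9], [0, 0, 1.49], 1]]}}

```text
clock: 7.35
tcp_pos: [0.4056, -0.1525, 0.2103]
orientation: [-0.0, 0.766, 0.643, 0.0]
wrist_force: [1.8, 0.1, -4.9]
finger_gap: 0.0231
grip_force: 80.1
```

Run:
```python
from h import *
import cv2
for c in("top","side"):
    p=env.read_camera(c)
    a=p["pixels"][:,:,::-1]
    a=a[170:290,300:460] if c=="top" else a[170:290,240:400]
    cv2.imwrite(f"pics/{c}3.png",cv2.resize(a,None,fx=5,fy=5,interpolation=cv2.INTER_CUBIC))
    for t in("rail","rail_tab_left","rail_tab_right","rack_slot_left","rack_slot_right","rack","rack_seat","catch_left","catch_right"):
        r=env.landmark_of(t,p) if t[:5]!="catch" else env.spot_in(t,p)
        print(c,t,[(np.round(q["centre"],4).tolist(),round(q["confidence"],2)) for q in r[:2]])
rel([.405,-.173,.21],-10)
```

```text
top rail []
top rail_tab_left [([0.449, -0.0323, 0.2312], 0.97)]
top rail_tab_right []
top rack_slot_left [([0.5272, -0.0658, 0.1987], 0.64)]
top rack_slot_right [([0.4831, -0.313, 0.197], 0.96)]
top rack [([0.506, -0.1862, 0.0016], 0.62)]
top rack_seat [([0.4877, -0.1885, 0.1261], 0.7)]
top catch_left [([0.499, -0.1817, 0.0081], 0.3)]
top catch_right []
side rail [([0.4046, -0.1534, 0.1643], 0.68)]
side rail_tab_left [([0.4499, -0.0313, 0.2305], 0.57)]
side rail_tab_right []
side rack_slot_left [([0.5243, -0.0642, 0.1959], 0.79), ([0.756, 0.0139, -0.0012], 0.66)]
side rack_slot_right [([0.4827, -0.3161, 0.1944], 0.62)]
side rack [([0.5051, -0.1933, 0.0007], 0.98)]
side rack_seat [([0.4865, -0.1861, 0.1333], 0.76), ([0.4045, -0.1475, 0.2306], 0.5)]
side catch_left []
side catch_right [([0.3915, -0.2386, 0.2345], 0.51)]
shift [-22.1   2.8   0.7] turn [ 0.   -0.    0.01] F [-0.744 -0.029 -4.642] tq [ 0.057 -0.07  -0.026] clk 8.35 tcp [ 0.406 -0.151  0.211] gap 0.022868256170246612 grip 80.17996788024902
```

View pics/side3.png

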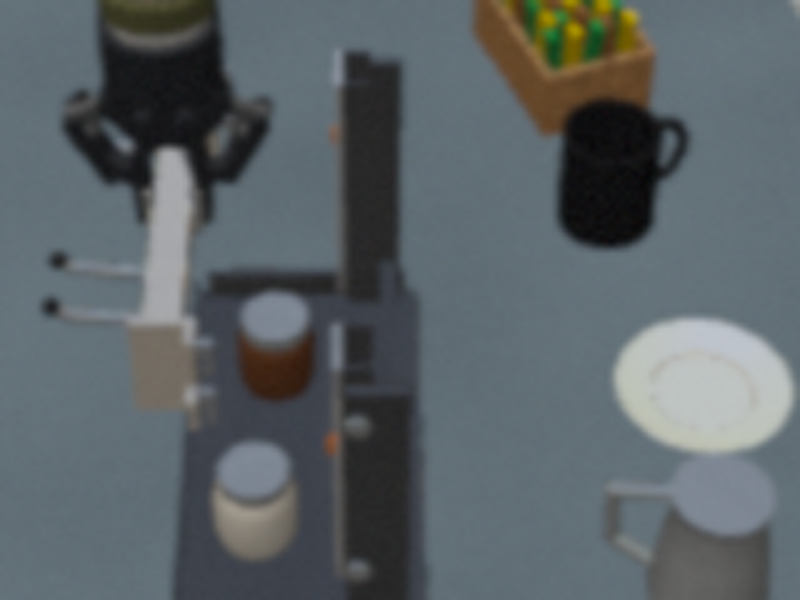

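Run:
```python
from h import *
import cv2
p=env.read_camera("side")
h=cv2.cvtColor(p["pixels"],cv2.COLOR_RGB2HSV)
m=((h[...,0]>3)&(h[...,0]<18)&(h[...,1]>110)&(h[...,2]>110)).astype(np.uint8)
m[:185]=0;m[290:]=0;m[:,:295]=0;m[:,320:]=0
n,l,st,ce=cv2.connectedComponentsWithStats(m)
print(st[1:],ce[1:])
E=p["extrinsics"];f=200/np.tan(np.radians(p["fovy"]/2))
def proj(X):
    c=E[:3,:3]@X+E[:3,3];return np.array([p["cx"]+f*c[0]/-c[2],p["cy"]+f*c[1]/c[2]])
ex=np.array([.985,-.172,0]);ey=np.array([.172,.985,0]);O=np.array([.506,-.1905,0])
for y in(.146,-.146):
    for z in(.165,.171,.177,.183,.189,.195,.25): print(y,z,proj(O+ey*y-.006*ex+[0,0,z]))
cv2.imwrite("pics/s4.png",cv2.resize(p["pixels"][175:275,285:335,::-1],None,fx=6,fy=6,interpolation=cv2.INTER_NEAREST))
T=np.array(env.get_state()["tcp_pos"])
print(T,proj(T+[0,0,-.047]+ex*.031+ey*-.1295+[0,0,.073]), "tab tops/bottom right", proj(T+[0,0,-.047]+ex*.031+ey*-.1295+[0,0,.001]))
```

```text
[[306 257   1   3   3]] [[306. 258.]]
0.146 0.165 [306.208 199.176]
0.146 0.171 [306.185 197.922]
0.146 0.177 [306.163 196.661]
0.146 0.183 [306.141 195.394]
0.146 0.189 [306.118 194.119]
0.146 0.195 [306.095 192.838]
0.146 0.25 [305.881 180.769]
-0.146 0.165 [305.255 263.145]
-0.146 0.171 [305.226 261.874]
-0.146 0.177 [305.197 260.595]
-0.146 0.183 [305.167 259.308]
-0.146 0.189 [305.138 258.013]
-0.146 0.195 [305.108 256.71 ]
-0.146 0.25 [304.827 244.372]
[ 0.406 -0.151  0.211] [282.244 237.948] tab tops/bottom right [283.417 253.759]
```

View pics/s4.png

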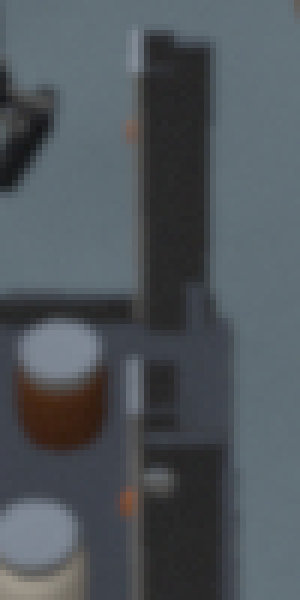

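The catches show at about (306.8,196.7) and (306.3,258.7) in the full image, hinting that the strips sit a few mm high; I start with +3 to +4 mm.

Run:
```python
from h import *
rel([.457,-.180,.203],-9.9)
```

```text
shift [-20.   55.3   7.7] turn [ 0. -0. -0.] F [-0.68   0.534 -4.799] tq [ 0.009  0.018 -0.052] clk 8.4 tcp [ 0.406 -0.151  0.211] gap 0.022929995204112916 grip 80.18013954162598
```

>>> {"api": "move_arm", "payload": {"targets": [[[-20, 0, 8], [0, 0, 0], 1], [[-20, 25, 8], [0, 0, 0], 1], [[-20, 50, 8], [0, 0, 0], 1], [[-20, 55, 8], [0, 0, 0], 1], [[-20, 55, 8], [0, 0, 0], 1]]}}

```text
clock: 9.02
tcp_pos: [0.4563, -0.1797, 0.2023]
orientation: [-0.001, 0.765, 0.644, -0.0]
wrist_force: [0.2, 0.1, -5.1]
finger_gap: 0.0228
grip_force: 80.5
```

Run:
```python
from h import *
for c in("top","side"):
    p=env.read_camera(c)
    for t in("rail","rail_tab_left","rail_tab_right","rack_slot_left","rack_slot_right"):
        r=env.landmark_of(t,p)
        print(c,t,[(np.round(q["centre"],4).tolist(),round(q["confidence"],2)) for q in r[:2]])
    a=p["pixels"][:,:,::-1]
    if c=="top": cv=a[175:275,310:450]
import cv2
cv2.imwrite("pics/t5.png",cv2.resize(cv,None,fx=5,fy=5,interpolation=cv2.INTER_CUBIC))
rel([.457,-.180,.203],-9.9)
```

```text
top rail [([0.459, -0.1814, 0.1526], 0.57)]
top rail_tab_left [([0.4994, -0.056, 0.2231], 0.96)]
top rail_tab_right [([0.7746, -0.1826, 0.0054], 0.73)]
top rack_slot_left [([0.5264, -0.0653, 0.1975], 0.81), ([0.4542, -0.1769, 0.1531], 0.35)]
top rack_slot_right [([0.4541, -0.18, 0.1539], 0.68), ([0.5037, -0.1859, 0.0], 0.63)]
side rail [([0.4551, -0.187, 0.1599], 0.95), ([0.7651, 0.1979, 0.0047], 0.23)]
side rail_tab_left []
side rail_tab_right [([0.4536, -0.3087, 0.2179], 0.71), ([0.4833, -0.315, 0.1975], 0.21)]
side rack_slot_left [([0.5272, -0.0653, 0.1939], 0.57)]
side rack_slot_right [([0.4823, -0.318, 0.1945], 0.6)]
shift [-0.   0.3 -0.3] turn [ 0. -0. -0.] F [ 0.201 -0.124 -5.281] tq [ 0.018  0.004 -0.02 ] clk 9.625 tcp [ 0.457 -0.18   0.203] gap 0.02289103119705062 grip 80.53814649581909
```

View pics/t5.png

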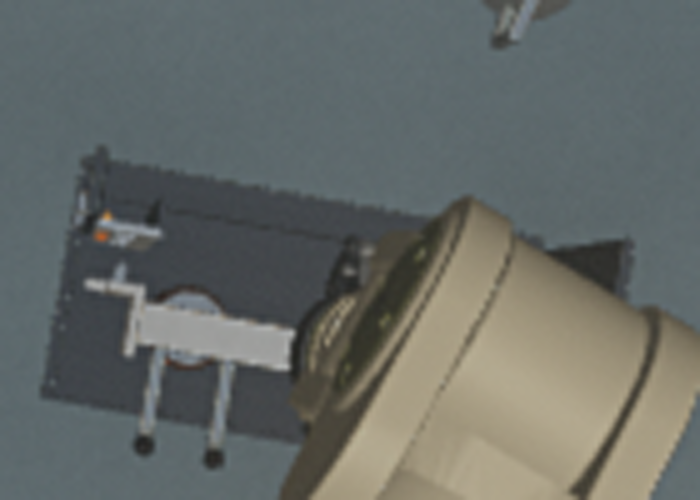

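>>> {"api": "move_arm", "payload": {"targets": [[[0, 7, 0], [0, 0, 0], 1], [[0, 14, 0], [0, 0, 0], 1], [[0, 17, 0], [0, 0, 0], 1], [[0, 19, 0], [0, 0, 0], 1], [[0, 20, 0], [0, 0, 0], 1]]}}

```text
clock: 10.25
tcp_pos: [0.4765, -0.1833, 0.2025]
orientation: [-0.0, 0.765, 0.643, -0.0]
wrist_force: [0.3, 0.5, -5.2]
finger_gap: 0.0232
grip_force: 80.4
```

>>> {"api": "move_arm", "payload": {"targets": [[[0, 1, 0], [0, 0, 0], 1], [[0, 2, 0], [0, 0, 0], 1], [[0, 3, 0], [0, 0, 0], 1], [[0, 3, 0], [0, 0, 0], 1]]}}

```text
clock: 10.75
tcp_pos: [0.4795, -0.1839, 0.2027]
orientation: [0.0, 0.765, 0.643, 0.0]
wrist_force: [-0.1, 1.1, -5.0]
finger_gap: 0.023
grip_force: 80.4
```

>>> {"api": "move_arm", "payload": {"targets": [[[0, 1, 0], [0, 0, 0], 1], [[0, 2, 0], [0, 0, 0], 1], [[0, 3, 0], [0, 0, 0], 1], [[0, 3, 0], [0, 0, 0], 1]]}}

```text
clock: 11.25
tcp_pos: [0.4825, -0.1844, 0.2026]
orientation: [-0.0, 0.765, 0.643, 0.0]
wrist_force: [-0.1, -0.4, -5.1]
finger_gap: 0.023
grip_force: 80.4
```

>>> {"api": "move_arm", "payload": {"targets": [[[0, 1, 0], [0, 0, 0], 1], [[0, 2, 0], [0, 0, 0], 1], [[0, 2, 0], [0, 0, 0], 1]]}}

```text
clock: 11.62
tcp_pos: [0.4843, -0.1847, 0.2026]
orientation: [-0.0, 0.765, 0.643, 0.0]
wrist_force: [-0.5, 0.1, -4.9]
finger_gap: 0.0227
grip_force: 80.4
```

>>> {"api": "move_arm", "payload": {"targets": [[[0, 1, 0], [0, 0, 0], 1], [[0, 1.5, 0], [0, 0, 0], 1], [[0, 1.5, 0], [0, 0, 0], 1]]}}

```text
clock: 12.0
tcp_pos: [0.4849, -0.1848, 0.2024]
orientation: [-0.001, 0.765, 0.644, -0.001]
wrist_force: [-5.1, -0.9, -3.0]
finger_gap: 0.0227
grip_force: 80.8
```

>>> {"api": "move_arm", "payload": {"targets": [[[0, 0.5, 0], [0, 0, 0], 1], [[0, 1, 0], [0, 0, 0], 1], [[0, 1, 0], [0, 0, 0], 1]]}}

```text
clock: 12.38
tcp_pos: [0.485, -0.1848, 0.2024]
orientation: [-0.001, 0.765, 0.643, -0.001]
wrist_force: [-8.4, -0.6, -2.2]
finger_gap: 0.0228
grip_force: 81.1
```

Run:
```python
from h import *
import cv2
rel([.485,-.1848,.202],-9.9)
p=env.read_camera("side");a=p["pixels"][:,:,::-1]
cv2.imwrite("pics/s6.png",cv2.resize(a[165:285,250:370],None,fx=5,fy=5,interpolation=cv2.INTER_CUBIC))
for t in("rail_tab_left","rail_tab_right","rack_slot_left","rack_slot_right"):
        r=env.landmark_of(t,p)
        print(t,[(np.round(q["centre"],4).tolist(),round(q["confidence"],2)) for q in r[:2]])
```

```text
shift [0.1 0.  0.4] turn [-0.02  0.    0.  ] F [-8.419 -0.568 -2.167] tq [-0.006  1.493  0.504] clk 12.375 tcp [ 0.485 -0.185  0.202] gap 0.02282097777132592 grip 81.07163429260254
rail_tab_left []
rail_tab_right [([0.4834, -0.3159, 0.217], 0.76)]
rack_slot_left [([0.5269, -0.0645, 0.1951], 0.6)]
rack_slot_right [([0.4844, -0.3159, 0.1942], 0.97)]
```

View pics/s6.png

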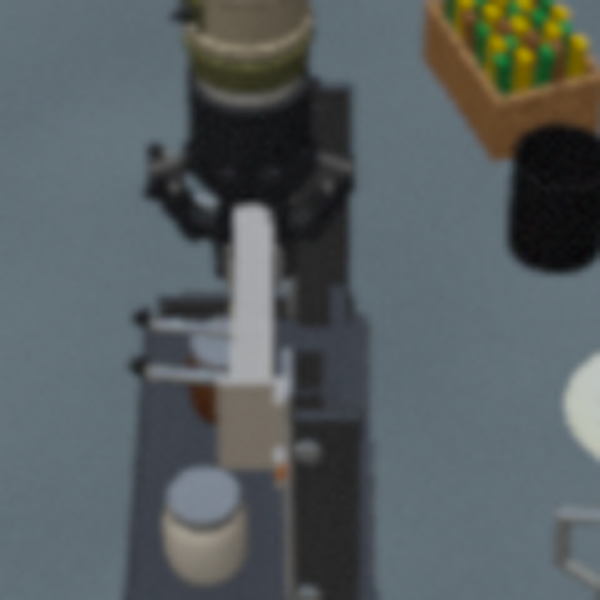

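The rail stands against the strip face (plate at 280,400) with its hooks in: 10 mm beyond where they would have stopped. Pressing down in small steps, with the forward pressure eased.

>>> {"api": "move_arm", "payload": {"targets": [[[0, -1.2, 0], [0, 0, 0], 1], [[0, -1.2, 1.5], [0, 0, 0], 1], [[0, -1.2, 3], [0, 0, 0], 1], [[0, -1.2, 4], [0, 0, 0], 1]]}}

```text
clock: 13.12
tcp_pos: [0.4849, -0.1846, 0.1993]
orientation: [-0.0, 0.765, 0.644, -0.0]
wrist_force: [-8.1, 1.3, 3.1]
finger_gap: 0.0231
grip_force: 81.6
```

>>> {"api": "move_arm", "payload": {"targets": [[[0, 0, 1], [0, 0, 0], 1], [[0, 0, 2], [0, 0, 0], 1], [[0, 0, 3], [0, 0, 0], 1], [[0, 0, 3], [0, 0, 0], 1]]}}

```text
clock: 13.62
tcp_pos: [0.4848, -0.1846, 0.1968]
orientation: [-0.0, 0.766, 0.643, -0.0]
wrist_force: [-9.4, 0.9, 4.0]
finger_gap: 0.0227
grip_force: 81.8
```

>>> {"api": "move_arm", "payload": {"targets": [[[0, -0.6, 1], [0, 0, 0], 1], [[0, -0.6, 2], [0, 0, 0], 1], [[0, -0.6, 3], [0, 0, 0], 1], [[0, -0.6, 4], [0, 0, 0], 1], [[0, -0.6, 4], [0, 0, 0], 1]]}}

```text
clock: 14.25
tcp_pos: [0.4842, -0.1844, 0.1914]
orientation: [-0.001, 0.766, 0.643, -0.0]
wrist_force: [-6.3, 1.1, -3.5]
finger_gap: 0.0231
grip_force: 80.7
```

Run:
```python
from h import *
rel([.485,-.1848,.180],-9.9)
```

```text
shift [-0.2  0.9 11.4] turn [-0.01 -0.   -0.  ] F [-6.282  1.082 -3.529] tq [-0.072  1.094  0.305] clk 14.25 tcp [ 0.484 -0.184  0.191] gap 0.023144857070123877 grip 80.7266092300415
```

>>> {"api": "move_arm", "payload": {"targets": [[[0, 0, 1], [0, 0, 0], 1], [[0, 0, 2], [0, 0, 0], 1], [[0, 0, 3], [0, 0, 0], 1], [[0, 0, 4], [0, 0, 0], 1], [[0, 0, 4], [0, 0, 0], 1]]}}

```text
clock: 14.88
tcp_pos: [0.4842, -0.1845, 0.1877]
orientation: [-0.001, 0.766, 0.643, -0.0]
wrist_force: [-5.5, 0.5, -1.4]
finger_gap: 0.0227
grip_force: 81.0
```

>>> {"api": "move_arm", "payload": {"targets": [[[0, 0, 1], [0, 0, 0], 1], [[0, 0, 2], [0, 0, 0], 1], [[0, 0, 3], [0, 0, 0], 1], [[0, 0, 3], [0, 0, 0], 1]]}}

```text
clock: 15.38
tcp_pos: [0.4842, -0.1845, 0.1846]
orientation: [-0.001, 0.766, 0.643, -0.0]
wrist_force: [-6.3, 0.7, -2.7]
finger_gap: 0.0231
grip_force: 81.0
```

>>> {"api": "move_arm", "payload": {"targets": [[[0, 0, 1], [0, 0, 0], 1], [[0, 0, 2], [0, 0, 0], 1], [[0, 0, 2], [0, 0, 0], 1]]}}

```text
clock: 15.75
tcp_pos: [0.485, -0.1846, 0.1825]
orientation: [-0.0, 0.765, 0.644, 0.0]
wrist_force: [-3.5, 0.7, -3.6]
finger_gap: 0.023
grip_force: 80.8
```

>>> {"api": "move_arm", "payload": {"targets": [[[0, 0, 1], [0, 0, 0], 1], [[0, 0, 2], [0, 0, 0], 1], [[0, 0, 2], [0, 0, 0], 1]]}}

```text
clock: 16.12
tcp_pos: [0.4851, -0.1847, 0.1819]
orientation: [0.0, 0.765, 0.644, 0.0]
wrist_force: [-5.5, 3.1, 4.5]
finger_gap: 0.023
grip_force: 81.8
```

>>> {"api": "move_arm", "payload": {"targets": [[[0, 0, 1], [0, 0, 0], 1], [[0, 0, 2], [0, 0, 0], 1], [[0, 0, 2], [0, 0, 0], 1]]}}

```text
clock: 16.5
tcp_pos: [0.4852, -0.1847, 0.1817]
orientation: [0.001, 0.765, 0.644, 0.001]
wrist_force: [-9.5, 4.9, 15.1]
finger_gap: 0.0228
grip_force: 83.3
```

Run:
```python
from h import *
import cv2
rel([.485,-.1848,.182],-9.9)
p=env.read_camera("side");a=p["pixels"][:,:,::-1]
cv2.imwrite("pics/s7.png",cv2.resize(a[165:285,250:370],None,fx=5,fy=5,interpolation=cv2.INTER_CUBIC))
for t in("rail","rail_tab_right","catch_left","catch_right"):
        r=env.landmark_of(t,p) if t[0]=="r" else env.spot_in(t,p)
        print(t,[(np.round(q["centre"],4).tolist(),round(q["confidence"],2)) for q in r[:2]])
```

```text
shift [-0.1 -0.1 -0.3] turn [0.01 0.   0.  ] F [-9.52   4.918 15.116] tq [0.837 1.707 0.467] clk 16.5 tcp [ 0.485 -0.185  0.182] gap 0.022814569366713854 grip 83.27107787132263
rail [([0.4847, -0.1897, 0.1388], 0.64)]
rail_tab_right [([0.4835, -0.3142, 0.1941], 0.94)]
catch_left []
catch_right []
```

View pics/s7.png

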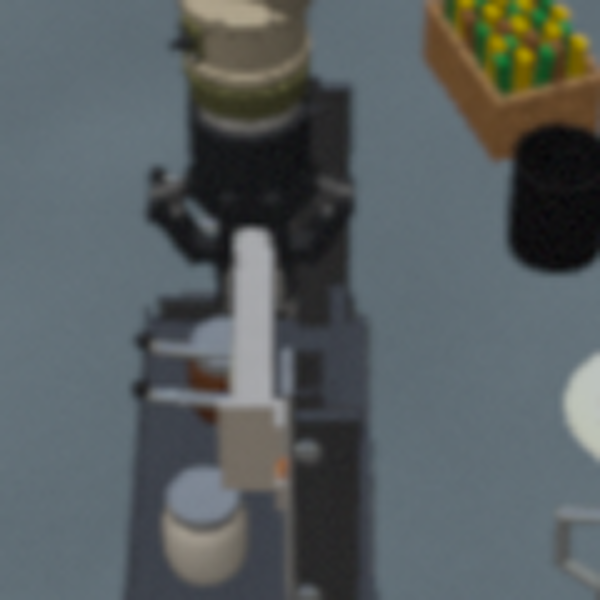

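>>> {"api": "move_arm", "payload": {"targets": [[[0, 0, 0.5], [0, 0, 0], 1], [[0, 0, 1], [0, 0, 0], 1], [[0, 0, 1], [0, 0, 0], 1]]}}

```text
clock: 17.12
tcp_pos: [0.4852, -0.1847, 0.1816]
orientation: [0.002, 0.765, 0.644, 0.001]
wrist_force: [-12.6, 6.0, 20.1]
finger_gap: 0.0227
grip_force: 84.4
```

>>> {"api": "move_arm", "payload": {"targets": [[[0, -0.5, -2], [0, 0, 0], 1], [[0, -0.5, -4], [0, 0, 0], 1], [[0, -0.5, -6], [0, 0, 0], 1], [[0, -0.5, -6], [0, 0, 0], 1]]}}

```text
clock: 17.62
tcp_pos: [0.4846, -0.1849, 0.1833]
orientation: [-0.0, 0.766, 0.643, -0.0]
wrist_force: [-1.7, -0.3, -6.2]
finger_gap: 0.023
grip_force: 80.3
```

Run:
```python
from h import *
rel([.485,-.1848,.182],-9.9)
```

```text
shift [0.1 0.3 1.3] turn [-0. -0. -0.] F [-1.703 -0.291 -6.218] tq [0.093 0.35  0.263] clk 17.625 tcp [ 0.485 -0.185  0.183] gap 0.022985080118637955 grip 80.28028607368469
```

>>> {"api": "move_arm", "payload": {"targets": [[[0, 0, -0.7], [0, 0, 0], 1], [[0, 0, -1.5], [0, 0, 0], 1], [[0, 0, -1.5], [0, 0, 0], 1]]}}

```text
clock: 18.0
tcp_pos: [0.4845, -0.1848, 0.1838]
orientation: [-0.001, 0.766, 0.643, -0.0]
wrist_force: [1.8, -3.3, -17.9]
finger_gap: 0.0227
grip_force: 79.2
```

Run:
```python
from h import *
rel([.485,-.1848,.182],-9.9)
```

```text
shift [0.1 0.5 1.8] turn [-0.01 -0.   -0.  ] F [  1.836  -3.263 -17.904] tq [-0.405 -0.37   0.215] clk 18.0 tcp [ 0.484 -0.185  0.184] gap 0.022707810389750983 grip 79.22861695289612
```

Locked: a 13 N tug moved it only the catch play, and evenly. Setting it down and releasing.

>>> {"api": "move_arm", "payload": {"targets": [[[0, 0, 1.5], [0, 0, 0], 1], [[0, 0.3, 3], [0, 0, 0], 1], [[0, 0.3, 3.5], [0, 0, 0], 1], [[0, 0.3, 3.5], [0, 0, 0], 1]]}}

```text
clock: 18.5
tcp_pos: [0.4848, -0.1847, 0.1823]
orientation: [0.0, 0.765, 0.644, 0.0]
wrist_force: [-3.0, 1.0, -3.9]
finger_gap: 0.0227
grip_force: 81.3
```

>>> {"api": "move_arm", "payload": {"targets": [[[0, 0, 0], [0, 0, 0], 0.3], [[0, 0, 0], [0, 0, 0], -0.3], [[0, 0, 0], [0, 0, 0], -1], [[0, 0, 0], [0, 0, 0], -1], [[0, 0, 0], [0, 0, 0], -1]]}}

```text
clock: 19.12
tcp_pos: [0.485, -0.1849, 0.1817]
orientation: [0.0, 0.765, 0.643, 0.0]
wrist_force: [-0.5, -0.1, -0.3]
finger_gap: 0.0854
grip_force: 0.0
```

>>> {"api": "move_arm", "payload": {"targets": [[[0, 0, 0], [0, 0, 0], -1], [[0, 0, 0], [0, 0, 0], -1], [[0, 0, -10], [0, 0, 0], -1], [[0, 0, -40], [0, 0, 0], -1], [[0, 0, -80], [0, 0, 0], -1]]}}

```text
clock: 19.75
tcp_pos: [0.4843, -0.1845, 0.2623]
orientation: [-0.001, 0.765, 0.643, -0.0]
wrist_force: [0.7, -0.3, 1.3]
finger_gap: 0.0855
grip_force: 0.0
```

>>> {"api": "move_arm", "payload": {"targets": [[[0, 0, -40], [0, 0, 0], -1], [[0, -20, -70], [0, 0, 0], -1], [[40, -40, -80], [0, 0, 0], -1], [[90, -50, -80], [0, 0, 0], -1], [[150, -50, -80], [0, 0, 0], -1]]}}

```text
clock: 20.38
tcp_pos: [0.461, -0.0277, 0.343]
orientation: [0.001, 0.766, 0.643, 0.001]
wrist_force: [1.5, -0.4, -0.3]
finger_gap: 0.0855
grip_force: 0.0
```

>>> {"api": "move_arm", "payload": {"targets": [[[50, 0, 0], [0, 0, 0], -1], [[100, 0, 0], [0, 0, 0], -1], [[150, 0, 0], [0, 0, 0], -1], [[150, 0, 0], [0, 0, 0], -1], [[150, 0, 0], [0, 0, 0], -1]]}}

```text
clock: 21.0
tcp_pos: [0.487, 0.1193, 0.3421]
orientation: [0.0, 0.765, 0.644, 0.0]
wrist_force: [0.6, -0.2, -0.1]
finger_gap: 0.0855
grip_force: 0.0
```

Run:
```python
from h import *
import cv2
rel([.485,-.1848,.182],-9.9)
o=[]
for c in("top","side"):
    p=env.read_camera(c);a=p["pixels"][:,:,::-1]
    a=a[175:275,310:450] if c=="top" else a[165:285,250:418]
    o.append(cv2.resize(a,(560,400) if c=="top" else (560,400),interpolation=cv2.INTER_CUBIC))
    for t in("rail","rail_tab_left","rail_tab_right","jar_coffee","jar_sugar"):
        r=env.landmark_of(t,p)
        print(c,t,[(np.round(q["centre"],4).tolist(),round(q["confidence"],2)) for q in r[:2]])
cv2.imwrite("pics/f.png",cv2.resize(np.hstack(o),(800,300)))
cv2.imwrite("pics/g.png",o[1])
```

```text
shift [-299.9   50.   160.2] turn [0. 0. 0.] F [ 0.637 -0.157 -0.123] tq [ 0.006  0.026 -0.009] clk 21.0 tcp [0.487 0.119 0.342] gap 0.08549674135202809 grip 0.0
top rail [([0.4873, -0.1876, 0.1345], 0.91), ([0.524, -0.0665, 0.1988], 0.42)]
top rail_tab_left [([0.5249, -0.0621, 0.2044], 0.65)]
top rail_tab_right [([0.4841, -0.315, 0.2019], 0.77), ([0.5261, -0.0658, 0.2001], 0.26)]
top jar_coffee [([0.4686, -0.1111, 0.0066], 0.6)]
top jar_sugar [([0.4368, -0.2415, 0.0073], 0.69), ([0.4873, -0.1879, 0.1301], 0.66)]
side rail [([0.4899, -0.1906, 0.1388], 0.77)]
side rail_tab_left [([0.5295, -0.0646, 0.1998], 0.9)]
side rail_tab_right [([0.4793, -0.3148, 0.1966], 0.66)]
side jar_coffee [([0.4755, -0.1104, 0.0043], 0.4)]
side jar_sugar [([0.4389, -0.2479, 0.0031], 0.63), ([0.4858, -0.1899, 0.1355], 0.19)]
```

View pics/f.png

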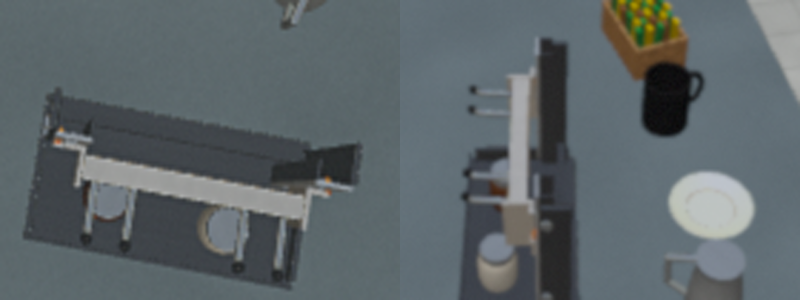

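The rail hangs level against both strips, with an orange catch showing over each ear (top view at 62,137 and 327,190). The jars and mug are where they were.

```bash
python3 -c "
from workcell import env
print(env.hand_in())"
```

```text
the job is handed in; nothing more can be done
None
```

The mug rail hangs fully home on both uprights, held by both catches (a gentle upward tug moved it only about 2 mm); the gripper is clear of it, I saw nothing else moved, and the job was handed in at about 21 s.

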